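Square up amplifier modules on the suction jig and pump it down

TASK

Get the amplifier modules (two or three of them) ready on the repair jig: slide the jig's side stop all the way out to its end, then lay every module flat on the bed and push them square and flush into the corner, long edges along the side stop, ends hard against the far fence and each next module hard up against the one before, with no gaps, in any order. Then pump the suction hand lever through four or more full strokes, right down and all the way back up, leave everything still squared up in the jig, and leave the multimeter, the bottle and the screwdriver where they are.

Things in the scene. Friction and masses are not known exactly. Their poses are not given: they have to be found in the camera images.
- module1: Amplifier module, 0.25 kg (may be absent): aluminium plate 96 x 64 mm, 10 mm thick, with a green board and in its middle a dark finned heat sink 70 mm long (x), 24 mm wide (y), from 10 to 44 mm above the underside; grip it across the 24 mm. Origin: centre of the underside; x along the 96 mm length, y along the 64 mm width, z up. All are alike; either way round is right.
- module2: Amplifier module, 0.25 kg (may be absent): aluminium plate 96 x 64 mm, 10 mm thick, with a green board and in its middle a dark finned heat sink 70 mm long (x), 24 mm wide (y), from 10 to 44 mm above the underside; grip it across the 24 mm. Origin: centre of the underside; x along the 96 mm length, y along the 64 mm width, z up. All are alike; either way round is right.
- module3: Amplifier module, 0.25 kg (may be absent): aluminium plate 96 x 64 mm, 10 mm thick, with a green board and in its middle a dark finned heat sink 70 mm long (x), 24 mm wide (y), from 10 to 44 mm above the underside; grip it across the 24 mm. Origin: centre of the underside; x along the 96 mm length, y along the 64 mm width, z up. All are alike; either way round is right.
- jig: The jig, fixed to the table: flat aluminium bed 160 x 280 mm, 12 mm thick, with a steel fence along its far edge, 14 mm thick and 22 mm high above the bed. In the frame of jig_corner the bed top is z = 0, reaching over x from -140 to 0 mm and y from -240 to +40 mm; the fence runs the whole 280 mm. Origin: on the table under the jig's middle, axes as jig_corner.
- jig_corner (a point): Inner corner of the jig on its bed top: where the near face of the fence (plane x = 0) meets the row-side face of the side stop when that is at its end (plane y = 0). x points square into the fence, y along the fence the way the side stop slides home, z up. Seated modules have their x axis along this x and centres at x = -48 mm, y = -32, -96, -160 mm, z = 0.
- stop_face (a point): Side stop: dark steel bar 94 mm long (x), 20 mm thick (y), its top 24.5 mm above the bed, with a black knob 18 mm wide and 22 mm tall on it; slides along the jig's y. This point is the middle of its flat row-side face (towards -y of the jig), 12 mm above the bed; push that face towards +y. Home, this point lies at y = 0 of jig_corner.
- side_stop (a joint): Travel of the side stop along the jig's +y, in m: 0.09 = at its end, where it belongs; it starts 35 to 90 mm short. Slides stiffly (about 4 N) and stays where it is left.
- lever_pad (a point): Middle of the top of the rubber pad (50 mm along the lever, 44 mm across, 14 mm thick) at the free end of the pump's hand lever. Press it down from above with closed fingers. Axes: those of the pump when the lever is up (z up, x from the pad towards the hinge), and turning with the lever.
- pump_hinge (a point): Hinge of the pump lever, 90 mm above the table, axis along this frame's y; the pad's middle is 160 mm from it towards -x, its top 8 mm above the line through the hinge. Axes fixed to the pump: x level, from the pad end towards the hinge; z up. The pump is fixed to the table: base 240 x 80 x 12 mm, its two hinge posts rise to 112 mm.
- pump_lever (a joint): Lever angle, rad: 0 = up at rest (pad end 0.40 rad above level, pad top about 160 mm above the table), 0.5 = right down on its stop (0.10 rad below level, pad top about 82 mm above the table). A spring returns it to 0; pressing the pad takes about 3 N at the top and 11 N at the bottom.
- multimeter: Bystander: orange multimeter lying on the table, 150 x 75 x 35 mm. Origin: centre of the underside.
- cleaner_bottle: Bystander: white bottle, 52 mm wide, 120 mm tall. Origin: centre of the underside.
- screwdriver: Bystander: screwdriver about 170 mm long with a blue handle. Origin: under its middle.
Mind the look-alikes: they are no part of the job. What is shaped like the module2 but red or yellow is not meant. What is shaped like the module1 but blue or turquoise is not meant.

How it is judged:
On the way, in this order (a step that is already met when the one before it is completed fails the run):
1. the side stop has been slid fully to its end stop (value of joint side_stop above 0.087 m), for 0.2 s.
2. every module lies flat on the bed, square and flush to the fence, in a closed row from the side stop (x of module1 in the frame of jig_corner between -0.051 and -0.045 m and z of module1 in the frame of jig_corner between -0.003 and 0.003 m and angle between the x axis of each of module1, module2, module3 and the x axis of jig_corner, either way round below 0.03 rad and angle between each of module1, module2, module3's own z axis and vertical below 0.05 rad and y of each of module1, module2, module3 in the frame of jig_corner above -0.165 m and x of module2 in the frame of jig_corner between -0.051 and -0.045 m and z of module2 in the frame of jig_corner between -0.003 and 0.003 m and x of module3 in the frame of jig_corner between -0.051 and -0.045 m and z of module3 in the frame of jig_corner between -0.003 and 0.003 m and (y of module1 in the frame of jig_corner between -0.035 and -0.029 m or y of module2 in the frame of jig_corner between -0.035 and -0.029 m or y of module3 in the frame of jig_corner between -0.035 and -0.029 m) and (y of module1 in the frame of jig_corner between -0.1 and -0.093 m or y of module2 in the frame of jig_corner between -0.1 and -0.093 m or y of module3 in the frame of jig_corner between -0.1 and -0.093 m) and value of joint side_stop above 0.087 m), for 0.3 s.
3. stroke 1: pump lever pressed right down (value of joint pump_lever above 0.43 rad).
4. stroke 1: pump lever back up (value of joint pump_lever below 0.06 rad).
5. stroke 2: pump lever pressed right down (value of joint pump_lever above 0.43 rad).
6. stroke 2: pump lever back up (value of joint pump_lever below 0.06 rad).
7. stroke 3: pump lever pressed right down (value of joint pump_lever above 0.43 rad).
8. stroke 3: pump lever back up (value of joint pump_lever below 0.06 rad).
9. stroke 4: pump lever pressed right down (value of joint pump_lever above 0.43 rad).
10. stroke 4: pump lever back up (value of joint pump_lever below 0.06 rad).
At the end, for the whole second after the job is handed in: Side stop within 3 mm of its end; every module flat on the bed, within 3 mm of the far fence, square to 0.03 rad, in a closed row from the side stop (first within 3 mm, second within 4 mm, third within 5 mm of its gapless place), at rest and released; the pump lever back up within 0.06 rad (all of step 2 and value of joint pump_lever below 0.06 rad and linear speed of each of module1, module2, module3 below 0.02 m/s); the robot touches nothing.
It fails at once if the multimeter is shifted more than 30 mm (distance of multimeter from where it was at the start of the episode above 0.03 m).
It fails at once if the cleaner bottle is shifted more than 30 mm (distance of cleaner_bottle from where it was at the start of the episode above 0.03 m).
It fails at once if the screwdriver is shifted more than 30 mm (distance of screwdriver from where it was at the start of the episode above 0.03 m).
Of module1, module2, module3 only 2 to 3 are there at a start; the rules pass over those that are not, and their reading is None.
At some moment in a run one of module1, module2, module3 may be knocked a few centimetres aside while the robot is not near it.
Once in a run the grip may slacken for a moment while it holds something.
It also fails if it takes over 210 s, if anything falls off the work surface, if the arm or the gripper's body presses on something with over 40 N, if the wrist force passes 120 N, or if a joint passes its speed limit or range.

ROBOT

A 6-joint arm with a two-finger parallel gripper is mounted at the origin on the work surface. World frame = base frame: x ahead of the robot, y to its left, z up, the work surface at z = 0. Lengths are in m, angles in rad, forces in N, time in s.
With the tool pointing down it reaches from about 0.375 to 0.9 m from the base axis. Payload 3.1 kg.
Tool frame: the origin (TCP) lies at the very end of the fingers, on their centre line; the grasp point (between the pads) lies 19 mm behind it (manip.pinch_z is the distance from the TCP to the grasp point, in m); z points along the fingers, y is the direction in which the jaws open and shut (so a half turn about z gives the same grasp; the last joint's range is limited). The gripper opens to 85 mm and grips with 20 to 120 N. Pads are 22 mm wide; open, the fingers measure 114 mm over their backs; the gripper's body (76 mm by 85 mm) begins 54 mm behind the grasp point. The pads swing forward as they close: fully open they stand 13 mm farther back than shut.
Start: joints at [-1.325, 0.527, 1.433, -0, 1.181, -0.178], TCP at [0.258, -0.569, 0.231] pointing down, gripper open.
Joint ranges: [-3.08, 3.08], [-0.75, 2.2], [0.22, 2.44], [-1.43, 4.57], [0, 2.65], [-2.85, 2.85]. Speed limits (rad/s): [2.79, 2.79, 3.14, 3.14, 3.14, 3.14].

INTERFACE

Orientations are given as a unit quaternion [x, y, z, w].
In Python, from station import manip gives the robot as it stands.
- The arm moves only by the tool drive_tool, never from a script. Its argument "increments" is a list of rows, each a list of 7 numbers: the closure in counts, from 0 (fully open) to 255 (shut), then the shift along the tool's x, y, z in cm, then the turn, a rotation vector about the tool's x, y, z in rad. A call has 1 to 20 rows; each row is the pose to reach, as a shift and turn from the pose commanded when the call began, along the tool's axes at that moment; what a row does not reach only later rows make up. A row lasts 1/10 s, in which the tool goes at most 50 mm and 8.59 degrees, less where a joint would pass 70% of its speed; a pose out of reach is approached as far as the arm can. A call with a gripper value outside its range is refused whole. The fingers move at their own pace and stop on an object; "force" is the grip in N (left out, the last holds). Time passes only in rows, so rows that repeat a pose let the fingers close. It gives the time, the measured TCP pose, the force and the opening at its end, in the units of the state.
- manip.sense(): the state, without advancing time (a new reading comes with each control period).
- manip.snapshot(name): name is "side" or "top"; returns the picture (420x560x3 uint8, red, green, blue); there is no depth.
- manip.camera_model(name): a dict with "mtx" (3x3 intrinsics, pixels), "k1" (the pictures are not rectified: a ray, as slopes to the right and down, at radius r is drawn at 1 + k1 r^2 times it, then the intrinsics apply), "cam_to_world" (4x4, takes a point from camera to world coordinates). Camera axes: x right, y down, z forward; pixel columns grow to the right and rows downward; lengths in m; the calibration is good to about 2 mm. A picture is of the moment at which its call begins. camera_model takes no time and is no camera call.
- manip.sign_off(): hands the job in, once; it reports no verdict.
The state is a dict: "t": time; "q": joint angles; "qd": joint speeds; "tau": joint torques, N m; "tcp_pos": TCP position; "tool_rot": TCP orientation; "force": force on the tool from outside, world axes, zero at the start; "ft_torque": the same for the moment, N m; "finger_gap": opening from 0.0 (shut) to 1.0 (fully open).
Only numpy, scipy, OpenCV 4.12 (cv2) and the standard library are available. Lean on these libraries where they do the work, as an engineer would, in place of code of your own. Each camera call takes 0.05 s, during which the arm holds its last target. There are 200 camera calls.

## Working session

There is one attempt and no reset: what is moved stays moved. The work goes in short steps, Python scripts to look and compute and a tool call to move; the robot and the scene stay as the last step left them, time stands still between calls to the robot, and variables do not carry over. Pictures are saved under pics/ and viewed, about 12 in all and at most 16, crops included, and the job is handed in when it is done.

Besides the shell and the picture viewer there is one more tool, called by a JSON object that holds its "op" and its "data", one argument or row to a line. drive_tool: Moves the arm, as the interface text tells. Its arguments: {"type":"object","properties":{"increments":{"type":"array","items":{"type":"array","items":{"type":"number"}}},"force":{"type":"number"}},"required":["increments"]}

```bash
ls; mkdir -p pics
python3 - <<'E'
from station import manip
import cv2
print(manip.sense())
for n in("top","side"):
    m=manip.camera_model(n);print(n,m)
    cv2.imwrite(f"pics/{n}0.png",cv2.cvtColor(manip.snapshot(n),cv2.COLOR_RGB2BGR))
E
```

```text
pics
{'t': 0.0, 'q': array([-1.32452540e+00,  5.28459694e-01,  1.43388605e+00, -1.12372110e-05,
        1.18139626e+00, -1.78452770e-01]), 'qd': array([-2.97009721e-04, -8.43149649e-04,  1.52921179e-03, -1.60267996e-03,
        3.21754561e-04, -4.53065167e-05]), 'tau': array([-8.61847366e-04, -4.42357850e+01, -1.78023219e+01, -1.71312677e-04,
        8.48462863e-03, -5.35637071e-06]), 'tcp_pos': array([ 0.25741901, -0.5687511 ,  0.23034276]), 'tool_rot': array([ 9.77534821e-01,  2.10771246e-01, -4.16269990e-05, -1.07388239e-03]), 'force': array([-0.46649749,  0.39152781, -1.27428108]), 'ft_torque': array([ 0.02438552, -0.00238617, -0.03086669]), 'finger_gap': 1.001822275471693}
top {'mtx': array([[417.05318743,   0.        , 281.96162266],
       [  0.        , 417.05318743, 212.10712232],
       [  0.        ,   0.        ,   1.        ]]), 'k1': -0.032325609096856264, 'cam_to_world': array([[ 0.00602153, -0.99923684,  0.03859387,  0.50412233],
       [-0.99995474, -0.0057326 ,  0.00759267, -0.04771554],
       [-0.00736563, -0.03863785, -0.99922613,  1.29510969],
       [ 0.        ,  0.        ,  0.        ,  1.        ]])}
side {'mtx': array([[476.61788811,   0.        , 271.34859278],
       [  0.        , 476.61788811, 205.03147111],
       [  0.        ,   0.        ,   1.        ]]), 'k1': -0.08463711634095893, 'cam_to_world': array([[-0.7327429 , -0.46943441,  0.49266538, -0.08688254],
       [-0.68039192,  0.51861633, -0.51778754,  0.61490469],
       [-0.01243703, -0.71461069, -0.69941181,  1.00073318],
       [ 0.        ,  0.        ,  0.        ,  1.        ]])}
```

View pics/top0.png

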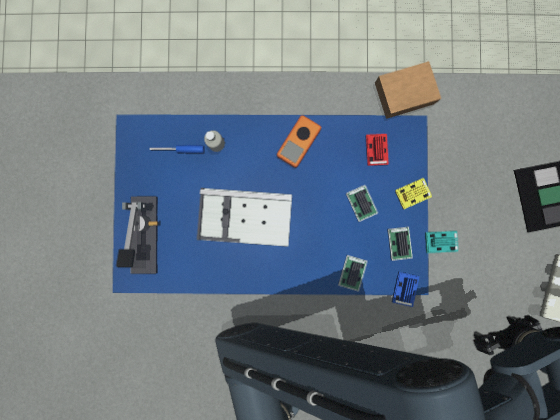

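View pics/side0.png

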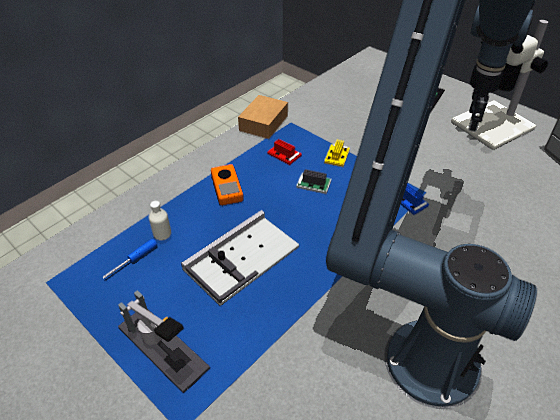

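```bash
cat > h.py <<'E'
from station import manip
import cv2, numpy as np
def snap(n,f=None):
    im=cv2.cvtColor(manip.snapshot(n),cv2.COLOR_RGB2BGR)
    if f: cv2.imwrite(f"pics/{f}.png",im)
    return im
def crop(im,x0,y0,x1,y1,s,f):
    cv2.imwrite(f"pics/{f}.png",cv2.resize(im[y0:y1,x0:x1],None,fx=s,fy=s,interpolation=cv2.INTER_CUBIC))
def ray(n,uv):
    m=manip.camera_model(n);K=m["mtx"]
    p=cv2.undistortPoints(np.array(uv,float).reshape(-1,1,2),K,np.array([m["k1"],0,0,0,0])).reshape(-1,2)
    d=np.c_[p,np.ones(len(p))]@m["cam_to_world"][:3,:3].T
    return m["cam_to_world"][:3,3],d
def onz(n,uv,z):
    o,d=ray(n,uv); return o+d*((z-o[2])/d[:,2])[:,None]
def pix(n,P):
    m=manip.camera_model(n);T=np.linalg.inv(m["cam_to_world"])
    r,_=cv2.Rodrigues(T[:3,:3])
    return cv2.projectPoints(np.array(P,float).reshape(-1,3),r,T[:3,3],m["mtx"],np.array([m["k1"],0,0,0,0]))[0].reshape(-1,2)
E
python3 - <<'E'
from h import *
im=cv2.imread("pics/top0.png")
a=cv2.resize(im[178:300,330:430],None,fx=4,fy=4,interpolation=cv2.INTER_CUBIC)
b=cv2.resize(im[178:300,112:208],None,fx=4,fy=4,interpolation=cv2.INTER_CUBIC)
cv2.imwrite("pics/c1.png",np.hstack([a,b]))
crop(im,190,180,300,255,7,"c2")
E
```

```text
(no output)
```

View pics/c1.png

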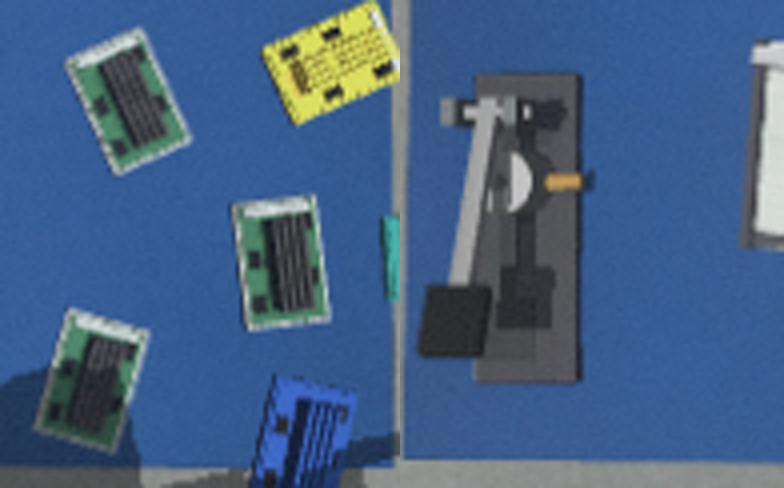

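View pics/c2.png

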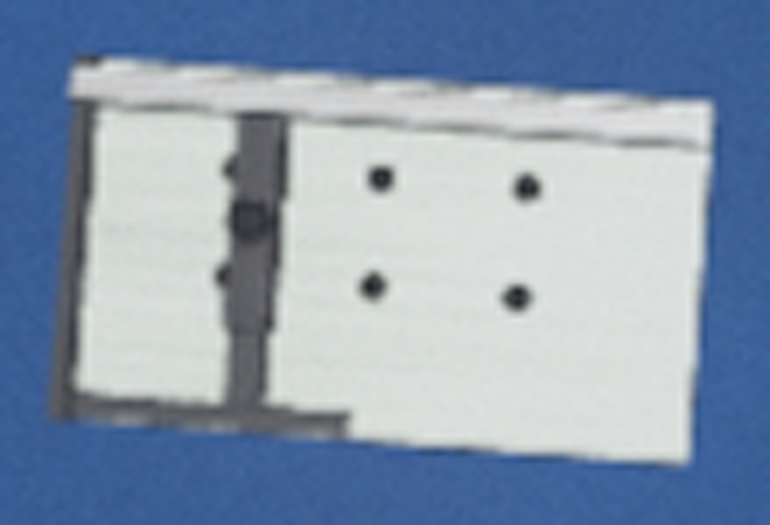

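```bash
cat >> h.py <<'E'
def modules(im,lo=200,s=4,zpl=0.010,x0=330,y0=178,x1=430,y1=300):
    c=cv2.resize(im[y0:y1,x0:x1],None,fx=s,fy=s,interpolation=cv2.INTER_CUBIC)
    h=cv2.cvtColor(c,cv2.COLOR_BGR2HSV)
    blue=((h[...,0]>98)&(h[...,0]<128)&(h[...,1]>110))
    gr=((h[...,0]>60)&(h[...,0]<88)&(h[...,1]>60)).astype(np.uint8)
    m=cv2.morphologyEx((~blue).astype(np.uint8),cv2.MORPH_OPEN,np.ones((7,7)))
    n,l,st,ce=cv2.connectedComponentsWithStats(m)
    out=[]
    for i in range(1,n):
        if gr[l==i].sum()<1500: continue
        co=max(cv2.findContours((l==i).astype(np.uint8),0,2)[0],key=cv2.contourArea)
        b=cv2.boxPoints(cv2.minAreaRect(co)).reshape(-1,2)
        uv=(b+.5)/s-.5+[x0,y0]
        P=onz("top",uv,zpl); e=P[1]-P[0]; f=P[2]-P[1]
        if np.linalg.norm(e)<np.linalg.norm(f): e,f=f,e
        out.append((uv.mean(0).round(1),P.mean(0).round(4),round(np.degrees(np.arctan2(e[1],e[0]))%180,1),np.linalg.norm(e).round(4),np.linalg.norm(f).round(4)))
    return out
E
python3 - <<'E'
from h import *
im=cv2.imread("pics/top0.png")
for o in modules(im): print(*o)
# jig bed
cr=im[180:255,190:300]; c=cv2.resize(cr,None,fx=7,fy=7,interpolation=cv2.INTER_CUBIC)
h=cv2.cvtColor(c,cv2.COLOR_BGR2HSV)
nb=~((h[...,0]>98)&(h[...,0]<128)&(h[...,1]>110))
U=lambda x,y:[190+(x+.5)/7-.5,180+(y+.5)/7-.5]
near=[U(x,np.where(nb[:,x])[0].max()) for x in range(380,670,10)]
right=[U(np.where(nb[y])[0].max(),y) for y in range(170,440,10)]
left=[U(np.where(nb[y])[0].min(),y) for y in range(110,390,10)]
far=[U(x,np.where(nb[:,x])[0].min()) for x in range(110,700,10)]
g=cv2.cvtColor(c,cv2.COLOR_BGR2GRAY).astype(float)
fl=[U(x,100+g[100:170,x].argmin()) for x in range(310,700,10)]
# bar right face: dark->white transition
bar=[]
for y in range(140,320,10):
    r=g[y,230:330]; bar.append(U(230+np.where(r<150)[0].max(),y))
def fit(uv,z,nm):
    P=onz("top",uv,z)[:,:2]; v=cv2.fitLine(P.astype(np.float32),cv2.DIST_HUBER,0,1e-4,1e-4).ravel()
    a=np.degrees(np.arctan2(v[1],v[0]))%180; print(nm,v[2:].round(4),a.round(2)); return v
N=fit(near,.010,"near");R=fit(right,.010,"right");F=fit(far,.034,"far");L=fit(left,.012,"left");Q=fit(fl,.012,"fencebase");B=fit(bar,.0365,"bar")
def inter(a,b):
    t=np.linalg.solve(np.c_[a[:2],-b[:2]],b[2:]-a[2:]);return a[2:]+t[0]*a[:2]
for nm,a,b in(("NR",N,R),("NL",N,L),("FR",F,R),("FL",F,L),("QR",Q,R),("QL",Q,L),("QB",Q,B)):print(nm,inter(a,b).round(4))
E
```

```text
[361.6 202.8] [ 0.5839 -0.2834  0.01  ] 24.4 0.1006 0.0695
[399.8 243.2] [ 0.4601 -0.4012  0.01  ] 6.7 0.1007 0.0688
[352.4 272.8] [ 0.3689 -0.2552  0.01  ] 164.1 0.1008 0.0695
near [0.4534 0.0194] 86.38
right [ 0.5344 -0.0637] 175.95
far [0.6175 0.0589] 86.18
left [0.5455 0.2207] 176.17
fencebase [0.5966 0.0402] 86.82
bar [0.5513 0.1196] 175.4
NR [ 0.4485 -0.0576]
NL [0.4665 0.2259]
FR [ 0.6089 -0.069 ]
FL [0.6279 0.2151]
QR [ 0.5906 -0.0677]
QL [0.6064 0.2166]
QB [0.6008 0.1156]
```

```bash
cat >> h.py <<'E'
A=np.radians(-3.85); C=np.array([.6057,.1743])
def jig(x,y): # mm -> world xy
    xh=np.array([np.cos(A),np.sin(A)]); yh=np.array([-xh[1],xh[0]])
    return C+(x*xh+y*yh)/1e3
def tojig(p):
    xh=np.array([np.cos(A),np.sin(A)]); yh=np.array([-xh[1],xh[0]]); d=np.array(p[:2])-C
    return 1e3*np.array([d@xh,d@yh])
from scipy.spatial.transform import Rotation as Ro
def plan(targets,start=None):
    """targets: (x,y,z,yawdeg) world; rows relative to start"""
    if start is None:
        s=manip.sense(); p0=s["tcp_pos"]; R0=Ro.from_quat(s["tool_rot"])
    else:
        p0=np.array(start[:3]); R0=down(start[3])
    for t in targets:
        d=R0.inv().apply(np.array(t[:3])-p0)*100; r=(R0.inv()*down(t[3])).as_rotvec()
        print("  ",t,"->",d.round(2),r.round(3),"rows>=",max(np.linalg.norm(d)/5,np.degrees(np.linalg.norm(r))/8.59).__round__(1))
def down(yaw): return Ro.from_euler("z",yaw,degrees=True)*Ro.from_euler("x",180,degrees=True)
E
python3 - <<'E'
from h import *
Y=86.15
a=[round(v,4) for v in jig(-47,-83)]; b=[round(v,4) for v in jig(-47,-15)]
plan([(*a,.20,Y),(*a,.022,Y)])
plan([(*b,.022,Y)],(*a,.022,Y))
# pump pad two-view
for uvt,uvs in(((126,258),(170,328)),):
    o1,d1=ray("top",[uvt]);o2,d2=ray("side",[uvs]);d1=d1[0];d2=d2[0]
    t=np.linalg.lstsq(np.c_[d1,-d2],o2-o1,rcond=None)[0];print(o1+t[0]*d1,o2+t[1]*d2)
E
```

```text
(np.float64(0.5532), np.float64(0.0946), 0.2, 86.15) -> [ 54.28 -48.25   3.15] [-2.000e-03 -1.000e-03 -1.079e+00] rows>= 14.5
   (np.float64(0.5532), np.float64(0.0946), 0.022, 86.15) -> [ 54.28 -48.22  20.95] [-2.000e-03 -1.000e-03 -1.079e+00] rows>= 15.1
   (np.float64(0.5578), np.float64(0.1625), 0.022, 86.15) -> [6.81 0.   0.  ] [0. 0. 0.] rows>= 1.4
[0.41957209 0.38859571 0.15438991] [0.41906065 0.38806748 0.15422578]
```

{"op": "drive_tool", "data": {
  "increments": [
    [255, 4, -3.5, 0, 0, 0, -0.1],
    [255, 8, -7, 0, 0, 0, -0.2],
    [255, 12, -10.5, 0, 0, 0, -0.3],
    [255, 16, -14, 0, 0, 0, -0.4],
    [255, 20, -17.5, 0, 0, 0, -0.5],
    [255, 24, -21, 0, 0, 0, -0.6],
    [255, 28, -24.5, 0, 0, 0, -0.7],
    [255, 32, -28, 0, 0, 0, -0.8],
    [255, 36, -31.5, 0, 0, 0, -0.9],
    [255, 40, -35, 0, 0, 0, -1.0],
    [255, 44, -39, 0.5, 0, 0, -1.079],
    [255, 48, -43, 1, 0, 0, -1.079],
    [255, 54.3, -48.25, 3.1, 0, 0, -1.079],
    [255, 54.3, -48.25, 3.1, 0, 0, -1.079],
    [255, 54.3, -48.25, 3.1, 0, 0, -1.079],
    [255, 54.3, -48.25, 3.1, 0, 0, -1.079],
    [255, 54.3, -48.25, 8, 0, 0, -1.079],
    [255, 54.3, -48.25, 12, 0, 0, -1.079],
    [255, 54.3, -48.25, 15, 0, 0, -1.079],
    [255, 54.3, -48.25, 15, 0, 0, -1.079]
  ],
  "force": 40
}}

```text
t: 2.1
tcp_pos: [0.5497, 0.0932, 0.0775]
tool_rot: [0.731, 0.683, -0.004, -0.003]
force: [-1.0, 0.1, 1.4]
finger_gap: 0.001
```

{"op": "drive_tool", "data": {
  "increments": [
    [255, 0, 0.3, 2, 0, 0, 0],
    [255, 0, 0.3, 4, 0, 0, 0],
    [255, 0, 0.3, 5.5, 0, 0, 0],
    [255, 0, 0.3, 5.5, 0, 0, 0],
    [255, 0, 0.3, 5.5, 0, 0, 0]
  ]
}}

```text
t: 2.6
tcp_pos: [0.5569, 0.0935, 0.0271]
tool_rot: [0.73, 0.683, 0.0, 0.0]
force: [0.2, 0.1, 0.6]
finger_gap: -0.002
```

{"op": "drive_tool", "data": {
  "increments": [
    [255, 1, 0, 0, 0, 0, 0],
    [255, 2, 0, 0, 0, 0, 0],
    [255, 3, 0, 0, 0, 0, 0],
    [255, 4, 0, 0, 0, 0, 0],
    [255, 5, 0, 0, 0, 0, 0],
    [255, 6, 0, 0, 0, 0, 0],
    [255, 6, 0, 0, 0, 0, 0]
  ]
}}

```text
t: 3.3
tcp_pos: [0.561, 0.1556, 0.0268]
tool_rot: [0.73, 0.684, 0.001, 0.0]
force: [0.8, 0.5, 0.1]
finger_gap: 0.002
```

{"op": "drive_tool", "data": {
  "increments": [
    [255, 0.3, 0, 0, 0, 0, 0],
    [255, 0.6, 0, 0, 0, 0, 0],
    [255, 0.9, 0, 0, 0, 0, 0],
    [255, 0.9, 0, 0, 0, 0, 0]
  ]
}}

```text
t: 3.7
tcp_pos: [0.5611, 0.1628, 0.0263]
tool_rot: [0.73, 0.683, 0.0, -0.0]
force: [-0.3, -2.0, 2.3]
finger_gap: 0.001
```

Run:
```python
from h import *
print(tojig(manip.sense()["tcp_pos"]))
im=snap("top"); crop(im,190,120,320,260,4,"p1")
```

```text
[-43.76904587 -14.44118038]
```

View pics/p1.png

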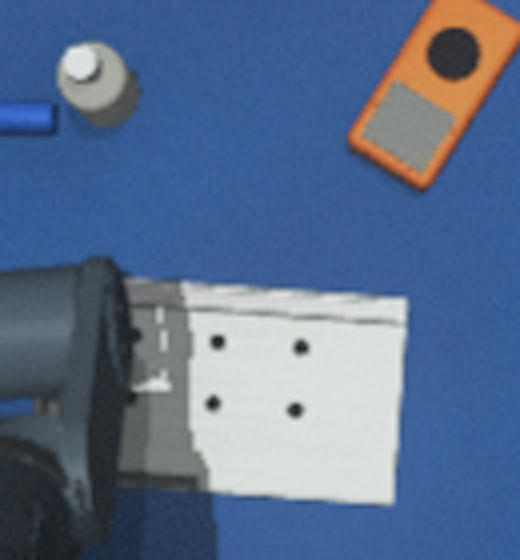

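{"op": "drive_tool", "data": {
  "increments": [
    [255, 0.2, 0, 0, 0, 0, 0],
    [255, 0.4, 0, 0, 0, 0, 0],
    [255, 0.4, 0, 0, 0, 0, 0]
  ]
}}

```text
t: 4.05
tcp_pos: [0.5612, 0.166, 0.0262]
tool_rot: [0.73, 0.683, -0.001, 0.0]
force: [0.2, -6.5, 2.5]
finger_gap: -0.002
```

{"op": "drive_tool", "data": {
  "increments": [
    [255, 0.2, 0, 0, 0, 0, 0],
    [255, 0.4, 0, 0, 0, 0, 0],
    [255, 0.4, 0, 0, 0, 0, 0]
  ]
}}

```text
t: 4.35
tcp_pos: [0.5612, 0.1662, 0.0262]
tool_rot: [0.729, 0.684, -0.003, 0.002]
force: [-0.3, -20.1, 4.2]
finger_gap: 0.0
```

{"op": "drive_tool", "data": {
  "increments": [
    [255, -1, 0, 0, 0, 0, 0],
    [255, -3, 0, 0, 0, 0, 0],
    [255, -4, 0, -5, 0, 0, 0],
    [0, -4, 0, -10, 0, 0, 0],
    [0, -4, 0, -15, 0, 0, 0],
    [0, -4, 0, -15, 0, 0, 0],
    [0, -4, 0, -15, 0, 0, 0]
  ]
}}

```text
t: 5.05
tcp_pos: [0.5595, 0.1316, 0.1776]
tool_rot: [0.73, 0.683, 0.002, 0.001]
force: [-0.4, 0.0, -0.6]
finger_gap: 0.683
```

Run:
```python
from h import *
im=snap("top","top1")
for o in modules(im): print(*o)
plan([(.369,-.2552,.17,-15.9),(.4601,-.4012,.17,6.7),(.5839,-.2834,.17,24.4)])
```

```text
[361.6 202.8] [ 0.5839 -0.2834  0.01  ] 24.4 0.1006 0.0695
[399.8 243.2] [ 0.4601 -0.4012  0.01  ] 6.6 0.1007 0.0689
[352.4 272.9] [ 0.3685 -0.2553  0.01  ] 164.1 0.101 0.069
   (0.369, -0.2552, 0.17, -15.9) -> [-39.84 -16.29   0.57] [-1.000e-03  0.000e+00  1.781e+00] rows>= 11.9
   (0.4601, -0.4012, 0.17, 6.7) -> [-53.8   -6.23   0.55] [-1.000e-03 -0.000e+00  1.387e+00] rows>= 10.8
   (0.5839, -0.2834, 0.17, 24.4) -> [-41.22   5.34   0.55] [-1.000e-03 -0.000e+00  1.078e+00] rows>= 8.3
```

{"op": "drive_tool", "data": {
  "increments": [
    [0, -4.6, 0.6, 0, 0, 0, 0.12],
    [0, -9.2, 1.2, 0, 0, 0, 0.24],
    [0, -13.8, 1.8, 0, 0, 0, 0.36],
    [0, -18.4, 2.4, 0, 0, 0, 0.48],
    [0, -23, 3, 0, 0, 0, 0.6],
    [0, -27.6, 3.6, 0, 0, 0, 0.72],
    [0, -32.2, 4.2, 0, 0, 0, 0.84],
    [0, -36.8, 4.8, 0, 0, 0, 0.96],
    [0, -41.2, 5.35, 0.5, 0, 0, 1.078],
    [0, -41.2, 5.35, 0.5, 0, 0, 1.078],
    [0, -41.2, 5.35, 0.5, 0, 0, 1.078],
    [0, -41.2, 5.35, 4, 0, 0, 1.078],
    [0, -41.2, 5.35, 7, 0, 0, 1.078],
    [0, -41.2, 5.35, 7, 0, 0, 1.078],
    [0, -41.2, 5.35, 7, 0, 0, 1.078]
  ]
}}

```text
t: 6.6
tcp_pos: [0.5843, -0.2817, 0.1054]
tool_rot: [0.977, 0.212, -0.001, -0.001]
force: [-0.1, -0.1, 0.7]
finger_gap: 0.998
```

Run:
```python
from h import *
plan([(.5839,-.2834,.018,24.4)])
```

```text
(0.5839, -0.2834, 0.018, 24.4) -> [-0.09  0.16  8.74] [-0.003  0.001  0.002] rows>= 1.7
```

{"op": "drive_tool", "data": {
  "increments": [
    [0, -0.1, 0.15, 3, 0, 0, 0],
    [0, -0.1, 0.15, 6, 0, 0, 0],
    [0, -0.1, 0.15, 8.6, 0, 0, 0],
    [0, -0.1, 0.15, 8.7, 0, 0, 0],
    [0, -0.1, 0.15, 8.7, 0, 0, 0],
    [255, -0.1, 0.15, 8.7, 0, 0, 0],
    [255, -0.1, 0.15, 8.7, 0, 0, 0],
    [255, -0.1, 0.15, 8.7, 0, 0, 0],
    [255, -0.1, 0.15, 8.7, 0, 0, 0],
    [255, -0.1, 0.15, 8.7, 0, 0, 0],
    [255, -0.1, 0.15, 8.7, 0, 0, 0],
    [255, -0.1, 0.15, 8.7, 0, 0, 0],
    [255, -0.1, 0.15, 8.7, 0, 0, 0]
  ],
  "force": 50
}}

```text
t: 7.9
tcp_pos: [0.5848, -0.2858, 0.0202]
tool_rot: [0.977, 0.211, 0.0, 0.0]
force: [-0.8, 0.9, 5.7]
finger_gap: 0.273
```

{"op": "drive_tool", "data": {
  "increments": [
    [255, 0, 0, -2, 0, 0, 0],
    [255, 0, 0, -6, 0, 0, 0],
    [255, 0, 0, -10, 0, 0, 0],
    [255, 0, 0, -10, 0, 0, 0],
    [255, 0, 0, -10, 0, 0, 0]
  ]
}}

```text
t: 8.4
tcp_pos: [0.5845, -0.2858, 0.1197]
tool_rot: [0.977, 0.211, 0.0, 0.0]
force: [-0.1, 1.0, -3.2]
finger_gap: 0.267
```

Run:
```python
from h import *
Y=-3.85
im=snap("side","g1"); crop(im,260,60,480,250,3,"g1c")
f=lambda x,y,z:(*[round(v,4) for v in jig(x,y)],z,Y)
plan([f(-54,-38,.12),f(-54,-38,.034)])
```

```text
(np.float64(0.5493), np.float64(0.14), 0.12, -3.85) -> [ 14.45 -40.13  -0.11] [-0.002  0.002  0.493] rows>= 8.5
   (np.float64(0.5493), np.float64(0.14), 0.034, -3.85) -> [ 14.46 -40.11   8.49] [-0.002  0.002  0.493] rows>= 8.7
```

View pics/g1c.png

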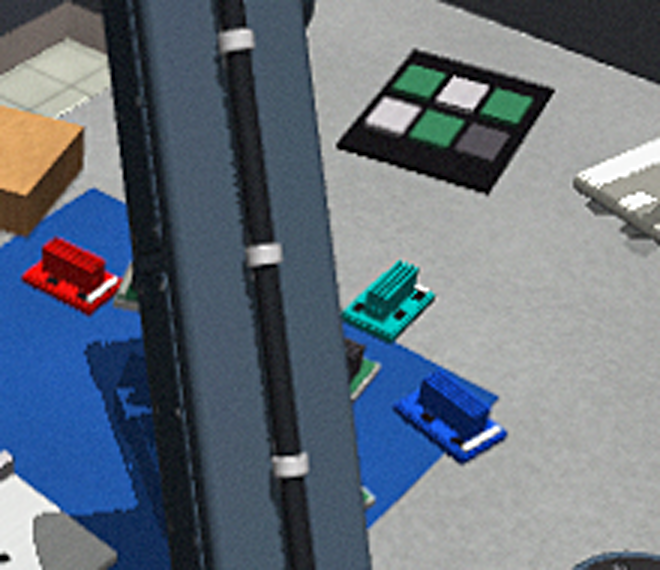

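{"op": "drive_tool", "data": {
  "increments": [
    [255, 1.5, -4.5, 0, 0, 0, 0.05],
    [255, 3, -9, 0, 0, 0, 0.11],
    [255, 4.8, -13.5, 0, 0, 0, 0.17],
    [255, 6.5, -18, 0, 0, 0, 0.23],
    [255, 8.2, -22.5, 0, 0, 0, 0.29],
    [255, 9.8, -27, 0, 0, 0, 0.35],
    [255, 11.4, -31.5, 0, 0, 0, 0.41],
    [255, 13, -36, 0, 0, 0, 0.46],
    [255, 14.45, -40.1, 0, 0, 0, 0.493],
    [255, 14.45, -40.1, 0, 0, 0, 0.493],
    [255, 14.45, -40.1, 0, 0, 0, 0.493],
    [255, 14.45, -40.1, 4, 0, 0, 0.493],
    [255, 14.45, -40.1, 7, 0, 0, 0.493],
    [255, 14.45, -40.1, 8, 0, 0, 0.493],
    [255, 14.45, -40.1, 8, 0, 0, 0.493],
    [255, 14.45, -40.1, 8, 0, 0, 0.493]
  ]
}}

```text
t: 10.05
tcp_pos: [0.5512, 0.1383, 0.0397]
tool_rot: [0.999, -0.034, 0.0, 0.0]
force: [0.8, 1.0, -2.0]
finger_gap: 0.27
```

Run:
```python
from h import *
print(tojig(manip.sense()["tcp_pos"]),manip.sense()["tcp_pos"][2])
im=snap("side","s2"); crop(im,160,180,340,320,4,"s2c")
Y=-3.85
f=lambda x,y,z:(*[round(v,4) for v in jig(x,y)],z,Y)
plan([f(-54,-36,.0315),f(-47,-36,.0315),f(-47,-31,.0315)])
```

```text
[-51.99270521 -39.60605247] 0.039659622729129304
   (np.float64(0.5494), np.float64(0.142), 0.0315, -3.85) -> [-0.25 -0.33  0.88] [-0.    -0.002 -0.001] rows>= 0.2
   (np.float64(0.5564), np.float64(0.1415), 0.0315, -3.85) -> [ 0.46 -0.33  0.88] [-0.    -0.002 -0.001] rows>= 0.2
   (np.float64(0.5567), np.float64(0.1465), 0.0315, -3.85) -> [ 0.45 -0.83  0.88] [-0.    -0.002 -0.001] rows>= 0.3
```

View pics/s2c.png

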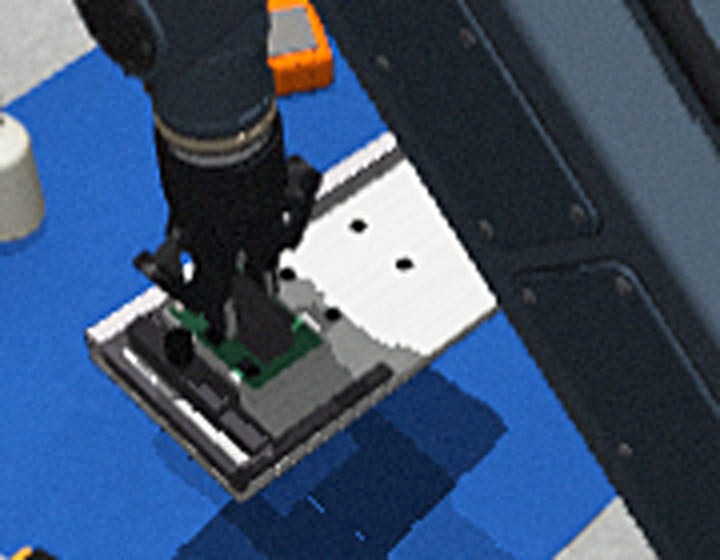

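{"op": "drive_tool", "data": {
  "increments": [
    [255, -0.1, 0, 0.4, 0, 0, 0],
    [255, -0.1, 0, 0.75, 0, 0, 0],
    [255, -0.1, 0, 0.75, 0, 0, 0],
    [255, 0.1, 0, 0.75, 0, 0, 0],
    [255, 0.3, 0, 0.75, 0, 0, 0],
    [255, 0.5, 0, 0.75, 0, 0, 0],
    [255, 0.6, 0, 0.75, 0, 0, 0],
    [255, 0.6, 0, 0.75, 0, 0, 0]
  ]
}}

```text
t: 10.9
tcp_pos: [0.5546, 0.139, 0.0322]
tool_rot: [0.999, -0.034, -0.002, 0.0]
force: [-5.9, -0.3, 6.8]
finger_gap: 0.271
```

{"op": "drive_tool", "data": {
  "increments": [
    [255, 0.2, -0.2, 0, 0, 0, 0],
    [255, 0.2, -0.4, 0, 0, 0, 0],
    [255, 0.2, -0.6, 0, 0, 0, 0],
    [255, 0.2, -0.8, 0, 0, 0, 0],
    [255, 0.2, -0.9, 0, 0, 0, 0],
    [255, 0.2, -0.9, 0, 0, 0, 0]
  ]
}}

```text
t: 11.5
tcp_pos: [0.555, 0.1451, 0.0324]
tool_rot: [0.999, -0.033, -0.004, 0.002]
force: [-9.7, -10.1, 11.2]
finger_gap: 0.268
```

Run:
```python
from h import *
print(tojig(manip.sense()["tcp_pos"]),manip.sense()["force"])
```

```text
[-48.59555015 -32.50983501] [ -9.69728442 -10.07848696  11.16744274]
```

{"op": "drive_tool", "data": {
  "increments": [
    [255, -0.15, 0.15, -0.1, 0, 0, 0],
    [165, -0.15, 0.15, -0.1, 0, 0, 0],
    [165, -0.15, 0.15, -0.1, 0, 0, 0],
    [165, -0.15, 0.15, -0.1, 0, 0, 0],
    [165, -0.15, 0.15, -2, 0, 0, 0],
    [165, -0.15, 0.15, -5, 0, 0, 0],
    [165, -0.15, 0.15, -10, 0, 0, 0],
    [165, -0.15, 0.15, -14, 0, 0, 0],
    [165, -0.15, 0.15, -14, 0, 0, 0],
    [165, -0.15, 0.15, -14, 0, 0, 0]
  ]
}}

```text
t: 12.5
tcp_pos: [0.5585, 0.1465, 0.1731]
tool_rot: [0.999, -0.033, 0.002, -0.0]
force: [-0.3, -0.3, -0.6]
finger_gap: 0.356
```

Run:
```python
from h import *
im=snap("top","top2"); print(manip.sense()["finger_gap"])
for o in modules(im): print(*o)
plan([(.4601,-.4012,.11,6.6),(.3685,-.2553,.11,-15.9)])
```

```text
0.3520932134998202
[399.8 243.2] [ 0.4601 -0.4012  0.01  ] 6.7 0.1007 0.0689
[352.5 272.8] [ 0.3686 -0.2554  0.01  ] 164.0 0.1013 0.069
   (0.4601, -0.4012, 0.11, 6.6) -> [-6.03 55.28  6.16] [-0.    -0.    -0.182] rows>= 11.2
   (0.3685, -0.2553, 0.11, -15.9) -> [-16.15  41.34   6.16] [-0.    -0.     0.211] rows>= 9.0
```

{"op": "drive_tool", "data": {
  "increments": [
    [165, -0.5, 5, 0, 0, 0, 0],
    [100, -1, 10, 0, 0, 0, -0.03],
    [0, -1.6, 15, 0, 0, 0, -0.06],
    [0, -2.1, 20, 0, 0, 0, -0.09],
    [0, -2.7, 25, 0, 0, 0, -0.12],
    [0, -3.3, 30, 0, 0, 0, -0.15],
    [0, -3.8, 35, 0, 0, 0, -0.18],
    [0, -4.4, 40, 0, 0, 0, -0.182],
    [0, -5, 45, 0, 0, 0, -0.182],
    [0, -5.5, 50, 0, 0, 0, -0.182],
    [0, -6.05, 55.3, 2, 0, 0, -0.182],
    [0, -6.05, 55.3, 4, 0, 0, -0.182],
    [0, -6.05, 55.3, 6, 0, 0, -0.182],
    [0, -6.05, 55.3, 6, 0, 0, -0.182],
    [0, -6.05, 55.3, 6, 0, 0, -0.182],
    [0, -6.05, 55.3, 6, 0, 0, -0.182]
  ]
}}

```text
t: 14.15
tcp_pos: [0.4604, -0.4012, 0.112]
tool_rot: [0.998, 0.058, 0.0, 0.0]
force: [-0.3, 0.7, 0.2]
finger_gap: 0.998
```

Run:
```python
from h import *
plan([(.4601,-.4012,.018,6.6)])
```

```text
(0.4601, -0.4012, 0.018, 6.6) -> [-0.03 -0.01  9.4 ] [ 0. -0.  0.] rows>= 1.9
```

{"op": "drive_tool", "data": {
  "increments": [
    [0, 0, 0, 4, 0, 0, 0],
    [0, 0, 0, 8, 0, 0, 0],
    [0, 0, 0, 9.3, 0, 0, 0],
    [0, 0, 0, 9.3, 0, 0, 0],
    [255, 0, 0, 9.3, 0, 0, 0],
    [255, 0, 0, 9.3, 0, 0, 0],
    [255, 0, 0, 9.3, 0, 0, 0],
    [255, 0, 0, 9.3, 0, 0, 0],
    [255, 0, 0, 9.3, 0, 0, 0],
    [255, 0, 0, 9.3, 0, 0, 0],
    [255, 0, 0, 9.3, 0, 0, 0],
    [255, 0, 0, 9.3, 0, 0, 0]
  ],
  "force": 50
}}

```text
t: 15.35
tcp_pos: [0.4605, -0.4022, 0.0201]
tool_rot: [0.998, 0.057, 0.001, 0.001]
force: [-0.7, 0.7, 6.1]
finger_gap: 0.27
```

{"op": "drive_tool", "data": {
  "increments": [
    [255, 0, 0, -2, 0, 0, 0],
    [255, 0, 0, -6, 0, 0, 0],
    [255, 0, 0, -10, 0, 0, 0],
    [255, 0, 0, -10, 0, 0, 0],
    [255, 0, 0, -10, 0, 0, 0]
  ]
}}

```text
t: 15.85
tcp_pos: [0.46, -0.4016, 0.1195]
tool_rot: [0.998, 0.057, 0.0, 0.001]
force: [0.1, 0.6, -2.6]
finger_gap: 0.273
```

Run:
```python
from h import *
Y=-3.85
f=lambda x,y,z:(*[round(v,4) for v in jig(x,y)],z,Y)
plan([f(-54,-106,.12),f(-54,-106,.037)])
```

```text
(np.float64(0.5447), np.float64(0.0722), 0.12, -3.85) -> [ 13.85 -46.09  -0.09] [ 0.001 -0.001  0.182] rows>= 9.6
   (np.float64(0.5447), np.float64(0.0722), 0.037, -3.85) -> [ 13.84 -46.1    8.21] [ 0.001 -0.001  0.182] rows>= 9.8
```

{"op": "drive_tool", "data": {
  "increments": [
    [255, 1.4, -4.6, 0, 0, 0, 0.02],
    [255, 2.8, -9.2, 0, 0, 0, 0.04],
    [255, 4.2, -13.8, 0, 0, 0, 0.06],
    [255, 5.6, -18.4, 0, 0, 0, 0.08],
    [255, 7, -23, 0, 0, 0, 0.1],
    [255, 8.3, -27.6, 0, 0, 0, 0.12],
    [255, 9.7, -32.2, 0, 0, 0, 0.14],
    [255, 11, -36.8, 0, 0, 0, 0.16],
    [255, 12.4, -41.4, 0, 0, 0, 0.182],
    [255, 13.85, -46.1, 0, 0, 0, 0.182],
    [255, 13.85, -46.1, 0, 0, 0, 0.182],
    [255, 13.85, -46.1, 0, 0, 0, 0.182],
    [255, 13.85, -46.1, 4, 0, 0, 0.182],
    [255, 13.85, -46.1, 7, 0, 0, 0.182],
    [255, 13.85, -46.1, 8, 0, 0, 0.182],
    [255, 13.85, -46.1, 8, 0, 0, 0.182],
    [255, 13.85, -46.1, 8, 0, 0, 0.182]
  ]
}}

```text
t: 17.55
tcp_pos: [0.5451, 0.0714, 0.0391]
tool_rot: [0.999, -0.034, 0.0, 0.0]
force: [0.0, 0.2, -1.5]
finger_gap: 0.272
```

Run:
```python
from h import *
print(tojig(manip.sense()["tcp_pos"]),manip.sense()["tcp_pos"][2])
im=snap("side","s3"); crop(im,160,180,340,320,4,"s3c")
Y=-3.85
f=lambda x,y,z:(*[round(v,4) for v in jig(x,y)],z,Y)
plan([f(-54,-102,.0315),f(-47,-102,.0315),f(-47,-95,.0315)])
```

```text
[ -53.56463394 -106.75209152] 0.039141448260697376
   (np.float64(0.545), np.float64(0.0762), 0.0315, -3.85) -> [-0.09 -0.46  0.82] [ 0.    -0.002 -0.001] rows>= 0.2
   (np.float64(0.552), np.float64(0.0757), 0.0315, -3.85) -> [ 0.61 -0.45  0.83] [ 0.    -0.002 -0.001] rows>= 0.2
   (np.float64(0.5524), np.float64(0.0827), 0.0315, -3.85) -> [ 0.6  -1.15  0.83] [ 0.    -0.002 -0.001] rows>= 0.3
```

View pics/s3c.png

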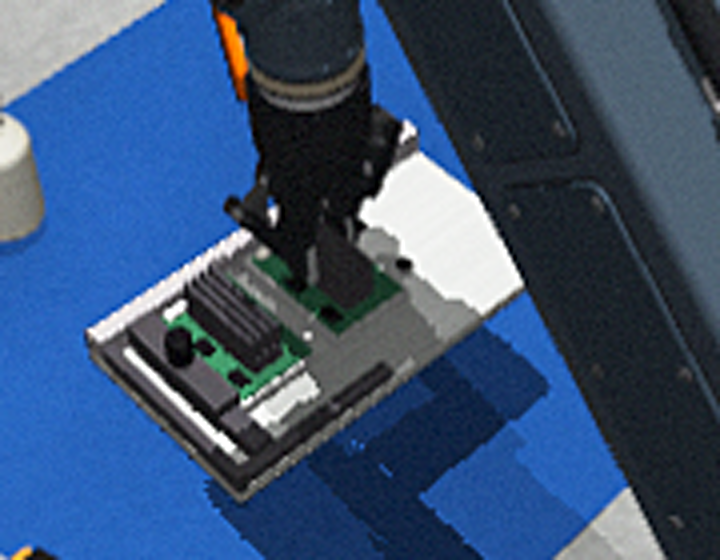

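{"op": "drive_tool", "data": {
  "increments": [
    [255, 0, 0, 0.4, 0, 0, 0],
    [255, 0, 0, 0.72, 0, 0, 0],
    [255, 0, 0, 0.72, 0, 0, 0],
    [255, 0.2, 0, 0.72, 0, 0, 0],
    [255, 0.4, 0, 0.72, 0, 0, 0],
    [255, 0.6, 0, 0.72, 0, 0, 0],
    [255, 0.75, 0, 0.72, 0, 0, 0],
    [255, 0.75, 0, 0.72, 0, 0, 0]
  ]
}}

```text
t: 18.4
tcp_pos: [0.5508, 0.0721, 0.0321]
tool_rot: [0.999, -0.033, -0.001, -0.0]
force: [-5.1, 0.0, 7.7]
finger_gap: 0.269
```

{"op": "drive_tool", "data": {
  "increments": [
    [255, 0.2, -0.3, 0, 0, 0, 0],
    [255, 0.2, -0.6, 0, 0, 0, 0],
    [255, 0.2, -0.8, 0, 0, 0, 0],
    [255, 0.2, -1.0, 0, 0, 0, 0],
    [255, 0.2, -1.2, 0, 0, 0, 0],
    [255, 0.2, -1.2, 0, 0, 0, 0]
  ]
}}

```text
t: 19.0
tcp_pos: [0.5515, 0.0814, 0.0323]
tool_rot: [0.999, -0.033, -0.004, 0.002]
force: [-9.3, -11.5, 11.3]
finger_gap: 0.271
```

Run:
```python
from h import *
print(tojig(manip.sense()["tcp_pos"]),manip.sense()["force"])
```

```text
[-47.870825  -96.3171606] [ -9.32128624 -11.45303611  11.2727634 ]
```

Seated at (-47.9, -96.3). Release and go for the last one.

{"op": "drive_tool", "data": {
  "increments": [
    [255, -0.15, 0.15, -0.1, 0, 0, 0],
    [165, -0.15, 0.15, -0.1, 0, 0, 0],
    [165, -0.15, 0.15, -0.1, 0, 0, 0],
    [165, -0.15, 0.15, -0.1, 0, 0, 0],
    [165, -0.15, 0.15, -2, 0, 0, 0],
    [165, -0.15, 0.15, -5, 0, 0, 0],
    [165, -0.15, 0.15, -10, 0, 0, 0],
    [165, -0.15, 0.15, -14, 0, 0, 0],
    [165, -0.15, 0.15, -14, 0, 0, 0],
    [165, -0.15, 0.15, -14, 0, 0, 0]
  ]
}}

```text
t: 20.0
tcp_pos: [0.5543, 0.0825, 0.1728]
tool_rot: [0.999, -0.033, 0.002, -0.0]
force: [0.2, 0.0, -0.7]
finger_gap: 0.353
```

Run:
```python
from h import *
im=snap("top","top3"); print(manip.sense()["finger_gap"])
for o in modules(im): print(*o)
plan([(.3685,-.2553,.11,-15.9)])
```

```text
0.34803832030338383
[352.5 272.8] [ 0.3686 -0.2554  0.01  ] 164.1 0.1008 0.0692
   (0.3685, -0.2553, 0.11, -15.9) -> [-16.16  34.94   6.14] [-0.     0.     0.211] rows>= 7.8
```

{"op": "drive_tool", "data": {
  "increments": [
    [165, -2, 4.4, 0, 0, 0, 0.02],
    [100, -4, 8.7, 0, 0, 0, 0.05],
    [0, -6, 13.1, 0, 0, 0, 0.08],
    [0, -8, 17.4, 0, 0, 0, 0.11],
    [0, -10, 21.8, 0, 0, 0, 0.14],
    [0, -12, 26.1, 0, 0, 0, 0.17],
    [0, -14, 30.5, 0, 0, 0, 0.2],
    [0, -16.2, 34.95, 0, 0, 0, 0.211],
    [0, -16.2, 34.95, 3, 0, 0, 0.211],
    [0, -16.2, 34.95, 6, 0, 0, 0.211],
    [0, -16.2, 34.95, 6, 0, 0, 0.211],
    [0, -16.2, 34.95, 6, 0, 0, 0.211],
    [0, -16.2, 34.95, 6, 0, 0, 0.211]
  ]
}}

```text
t: 21.35
tcp_pos: [0.3688, -0.2554, 0.112]
tool_rot: [0.99, -0.138, 0.0, 0.0]
force: [-0.5, 0.0, 0.0]
finger_gap: 1.003
```

Run:
```python
from h import *
plan([(.3685,-.2554,.018,-15.9)])
```

```text
(0.3685, -0.2554, 0.018, -15.9) -> [-0.03  0.    9.4 ] [ 0. -0.  0.] rows>= 1.9
```

{"op": "drive_tool", "data": {
  "increments": [
    [0, 0, 0, 4, 0, 0, 0],
    [0, 0, 0, 8, 0, 0, 0],
    [0, 0, 0, 9.3, 0, 0, 0],
    [0, 0, 0, 9.3, 0, 0, 0],
    [255, 0, 0, 9.3, 0, 0, 0],
    [255, 0, 0, 9.3, 0, 0, 0],
    [255, 0, 0, 9.3, 0, 0, 0],
    [255, 0, 0, 9.3, 0, 0, 0],
    [255, 0, 0, 9.3, 0, 0, 0],
    [255, 0, 0, 9.3, 0, 0, 0],
    [255, 0, 0, 9.3, 0, 0, 0],
    [255, 0, 0, 9.3, 0, 0, 0]
  ],
  "force": 50
}}

```text
t: 22.55
tcp_pos: [0.3687, -0.2559, 0.0196]
tool_rot: [0.99, -0.139, 0.001, 0.001]
force: [0.3, 0.7, 6.7]
finger_gap: 0.269
```

{"op": "drive_tool", "data": {
  "increments": [
    [255, 0, 0, -2, 0, 0, 0],
    [255, 0, 0, -6, 0, 0, 0],
    [255, 0, 0, -10, 0, 0, 0],
    [255, 0, 0, -10, 0, 0, 0],
    [255, 0, 0, -10, 0, 0, 0]
  ]
}}

```text
t: 23.05
tcp_pos: [0.3684, -0.2557, 0.1193]
tool_rot: [0.99, -0.139, 0.001, 0.001]
force: [0.2, 0.6, -3.6]
finger_gap: 0.269
```

Run:
```python
from h import *
Y=-3.85
f=lambda x,y,z:(*[round(v,4) for v in jig(x,y)],z,Y)
plan([f(-54,-171,.12),f(-54,-171,.037)])
```

```text
(np.float64(0.5403), np.float64(0.0073), 0.12, -3.85) -> [  9.31 -30.01  -0.09] [ 0.001 -0.002 -0.211] rows>= 6.3
   (np.float64(0.5403), np.float64(0.0073), 0.037, -3.85) -> [  9.3  -30.02   8.21] [ 0.001 -0.002 -0.211] rows>= 6.5
```

{"op": "drive_tool", "data": {
  "increments": [
    [255, 1.4, -4.6, 0, 0, 0, -0.04],
    [255, 2.8, -9.2, 0, 0, 0, -0.08],
    [255, 4.3, -13.8, 0, 0, 0, -0.12],
    [255, 5.7, -18.4, 0, 0, 0, -0.16],
    [255, 7.1, -23, 0, 0, 0, -0.211],
    [255, 8.4, -27, 0, 0, 0, -0.211],
    [255, 9.3, -30, 0, 0, 0, -0.211],
    [255, 9.3, -30, 0, 0, 0, -0.211],
    [255, 9.3, -30, 0, 0, 0, -0.211],
    [255, 9.3, -30, 4, 0, 0, -0.211],
    [255, 9.3, -30, 7, 0, 0, -0.211],
    [255, 9.3, -30, 8, 0, 0, -0.211],
    [255, 9.3, -30, 8, 0, 0, -0.211],
    [255, 9.3, -30, 8, 0, 0, -0.211]
  ]
}}

```text
t: 24.45
tcp_pos: [0.5402, 0.0066, 0.0389]
tool_rot: [0.999, -0.034, 0.0, 0.0]
force: [-0.5, 0.6, -2.3]
finger_gap: 0.27
```

Run:
```python
from h import *
print(tojig(manip.sense()["tcp_pos"]),manip.sense()["tcp_pos"][2])
im=snap("side","s4"); crop(im,160,180,340,320,4,"s4c")
```

```text
[ -54.04769458 -171.70963874] 0.038946811716528605
```

View pics/s4c.png

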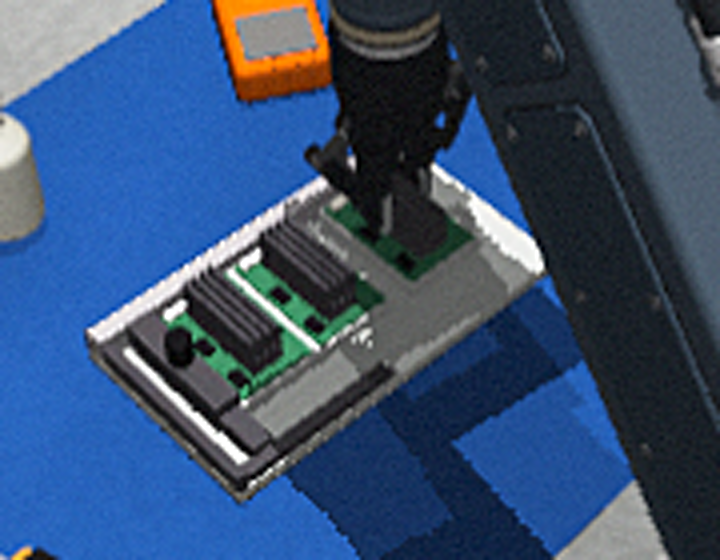

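{"op": "drive_tool", "data": {
  "increments": [
    [255, 0, 0, 0.4, 0, 0, 0],
    [255, 0, 0, 0.72, 0, 0, 0],
    [255, 0, 0, 0.72, 0, 0, 0],
    [255, 0.2, 0, 0.72, 0, 0, 0],
    [255, 0.4, 0, 0.72, 0, 0, 0],
    [255, 0.6, 0, 0.72, 0, 0, 0],
    [255, 0.8, 0, 0.72, 0, 0, 0],
    [255, 0.8, 0, 0.72, 0, 0, 0]
  ]
}}

```text
t: 25.3
tcp_pos: [0.5464, 0.007, 0.0317]
tool_rot: [0.999, -0.033, -0.002, -0.0]
force: [-5.6, -0.7, 5.0]
finger_gap: 0.269
```

{"op": "drive_tool", "data": {
  "increments": [
    [255, 0.2, -0.3, 0, 0, 0, 0],
    [255, 0.2, -0.6, 0, 0, 0, 0],
    [255, 0.2, -0.8, 0, 0, 0, 0],
    [255, 0.2, -1.0, 0, 0, 0, 0],
    [255, 0.2, -1.2, 0, 0, 0, 0],
    [255, 0.2, -1.3, 0, 0, 0, 0],
    [255, 0.2, -1.4, 0, 0, 0, 0],
    [255, 0.2, -1.4, 0, 0, 0, 0]
  ]
}}

```text
t: 26.1
tcp_pos: [0.5472, 0.0177, 0.032]
tool_rot: [0.999, -0.033, -0.004, 0.002]
force: [-10.7, -13.3, 9.6]
finger_gap: 0.266
```

Run:
```python
from h import *
print(tojig(manip.sense()["tcp_pos"]),manip.sense()["force"])
```

```text
[ -47.83682804 -160.1915489 ] [-10.70033308 -13.30980824   9.62576128]
```

{"op": "drive_tool", "data": {
  "increments": [
    [255, -0.15, 0.15, -0.1, 0, 0, 0],
    [165, -0.15, 0.15, -0.1, 0, 0, 0],
    [165, -0.15, 0.15, -0.1, 0, 0, 0],
    [165, -0.15, 0.15, -0.1, 0, 0, 0],
    [165, -0.15, 0.15, -2, 0, 0, 0],
    [165, -0.15, 0.15, -5, 0, 0, 0],
    [165, -0.15, 2, -10, 0, 0, 0],
    [165, -0.15, 7, -14, 0, 0, 0],
    [255, -0.15, 12, -18, 0, 0, 0],
    [255, -0.15, 16, -18, 0, 0, 0],
    [255, -0.15, 16, -18, 0, 0, 0],
    [255, -0.15, 16, -18, 0, 0, 0]
  ]
}}

```text
t: 27.3
tcp_pos: [0.5397, -0.1412, 0.2125]
tool_rot: [0.999, -0.035, 0.002, 0.001]
force: [0.1, 0.6, -0.1]
finger_gap: -0.0
```

Run:
```python
from h import *
im=snap("top","top4")
a=cv2.resize(im[180:255,190:300],None,fx=7,fy=7,interpolation=cv2.INTER_CUBIC)
cv2.imwrite("pics/top4c.png",a)
for o in modules(im): print(*o)
# green blobs on the bed -> jig frame
s=8;c=cv2.resize(im[180:255,190:300],None,fx=s,fy=s,interpolation=cv2.INTER_CUBIC);h=cv2.cvtColor(c,cv2.COLOR_BGR2HSV)
ds=(h[...,2]<75).astype(np.uint8)
g=((h[...,0]>60)&(h[...,0]<95)&(h[...,1]>70)).astype(np.uint8)
g=cv2.morphologyEx(g,cv2.MORPH_CLOSE,np.ones((9,9)))
n,l,st,ce=cv2.connectedComponentsWithStats(g)
for i in range(1,n):
    if st[i,4]<300: continue
    co=np.argwhere(l==i)[:,::-1].astype(np.float32)
    b=cv2.boxPoints(cv2.minAreaRect(co)); P=onz("top",(b+.5)/s-.5+[190,180],.0235)
    print([tojig(p).round(1).tolist() for p in P], st[i,4])
```

```text
[[-91.8, -3.4], [-5.5, -3.5], [-5.9, -60.8], [-92.1, -60.6]] 13565
[[-39.2, -68.8], [-11.2, -69.5], [-11.5, -81.2], [-39.5, -80.6]] 1910
[[-92.0, -68.7], [-12.2, -68.3], [-12.2, -124.8], [-91.9, -125.1]] 9607
[[-38.8, -133.6], [-10.9, -133.2], [-10.8, -146.2], [-38.7, -146.6]] 2235
[[-92.1, -133.7], [-11.4, -133.9], [-11.7, -189.2], [-92.3, -189.0]] 9553
[[-75.2, -134.7], [-41.7, -132.2], [-40.8, -145.1], [-74.3, -147.6]] 2195
[[-49.8, -68.4], [-49.0, -80.2], [-77.1, -82.4], [-78.0, -70.6]] 1718
```

View pics/top4c.png

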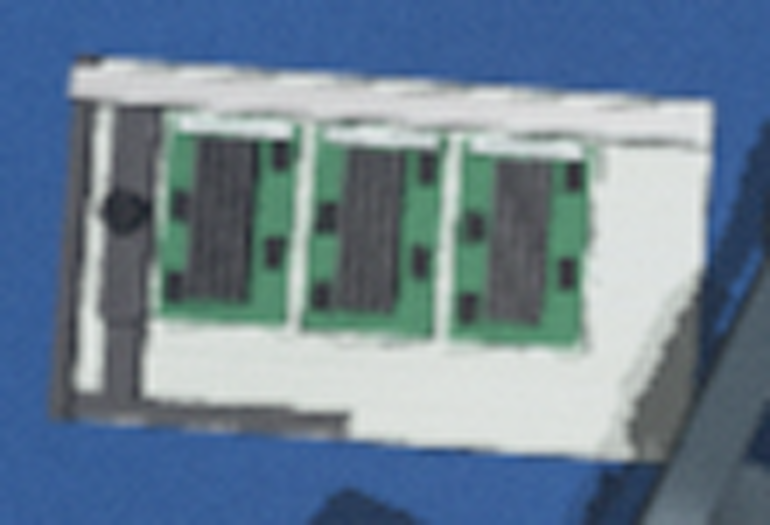

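Run:
```python
from h import *
im=cv2.imread("pics/top0.png")
s=4;c=cv2.resize(im[178:300,112:192],None,fx=s,fy=s,interpolation=cv2.INTER_CUBIC);h=cv2.cvtColor(c,cv2.COLOR_BGR2HSV)
U=lambda uv:(np.array(uv,float)+.5)/s-.5+[112,178]
nb=(~((h[...,0]>98)&(h[...,0]<128)&(h[...,1]>110)))
right=[(np.where(nb[y])[0].max(),y) for y in range(200,370,10)]
P=onz("top",U(right),.012)[:,:2];v=cv2.fitLine(P.astype(np.float32),cv2.DIST_HUBER,0,1e-4,1e-4).ravel();print("right edge",v)
for r in right[::4]:pass
# base bottom/top edges
bot=[(x,np.where(nb[:,x])[0].max()) for x in range(100,170,10)];top=[(x,np.where(nb[:,x])[0].min()) for x in range(100,170,10)]
print("near",onz("top",U(bot),.012).mean(0),"far",onz("top",U(top),.012).mean(0))
dk=cv2.morphologyEx((h[...,2]<55).astype(np.uint8),cv2.MORPH_OPEN,np.ones((9,9)))
n,l,st,ce=cv2.connectedComponentsWithStats(dk)
for i in range(1,n):
    if st[i,4]>800: print(st[i],U(ce[i]),onz("top",[U(ce[i])],.158))
plan([(.4195,.388,.2,-3.85)])
print(manip.sense()["q"])
```

```text
right edge [0.9998714  0.01603947 0.44874543 0.34985644]
near [0.2825303  0.38454655 0.012     ] far [0.60162312 0.38997506 0.012     ]
[  98  268   38   59 1381] [140.10436278 253.44089428] [[0.43263445 0.34839921 0.158     ]]
[  21  288   70   67 4167] [125.64587833 257.98353132] [[0.41987557 0.38819701 0.158     ]]
   (0.4195, 0.388, 0.2, -3.85) -> [-15.55 -51.76   1.17] [-0.001 -0.    -0.002] rows>= 10.8
[-4.53917599e-01  4.60320436e-01  1.62789274e+00  9.67529182e-04
  1.05334966e+00  1.18566968e+00]
```

{"op": "drive_tool", "data": {
  "increments": [
    [255, -1.4, -4.5, -2, 0, 0, -0.1],
    [255, -2.8, -9, -2, 0, 0, -0.2],
    [255, -4.2, -13.5, -2, 0, 0, -0.3],
    [255, -5.6, -18, -2, 0, 0, -0.4],
    [255, -7, -22.5, -2, 0, 0, -0.5],
    [255, -8.4, -27, -2, 0, 0, -0.6],
    [255, -9.8, -31.5, -2, 0, 0, -0.7],
    [255, -11.2, -36, -2, 0, 0, -0.8],
    [255, -12.6, -40.5, -2, 0, 0, -0.9],
    [255, -14, -45, -2, 0, 0, -1.0],
    [255, -15.4, -49, -2, 0, 0, -1.0],
    [255, -16.3, -51.7, -2, 0, 0, -1.0],
    [255, -16.3, -51.7, -2, 0, 0, -1.0],
    [255, -16.3, -51.7, -2, 0, 0, -1.0],
    [255, -16.3, -51.7, -2, 0, 0, -1.0]
  ]
}}

```text
t: 28.85
tcp_pos: [0.4096, 0.3875, 0.2305]
tool_rot: [0.893, 0.45, -0.001, 0.0]
force: [-1.0, -0.0, -0.6]
finger_gap: -0.001
```

Run:
```python
from h import *
im=snap("top","top5");crop(im,190,180,300,255,5,"x")
a=cv2.resize(im[180:255,190:300],None,fx=4,fy=4,interpolation=cv2.INTER_CUBIC)
s=snap("side","s5"); b=cv2.resize(s[270:395,100:230],None,fx=2.4,fy=2.4,interpolation=cv2.INTER_CUBIC)
cv2.imwrite("pics/mix.png",np.hstack([a,b[:300]]))
plan([(.412,.388,.17,53.45),(.412,.388,.083,53.45)])
```

```text
(0.412, 0.388, 0.17, 53.45) -> [0.17 0.06 6.1 ] [-0.     0.001 -0.001] rows>= 1.2
   (0.412, 0.388, 0.083, 53.45) -> [ 0.18  0.06 14.8 ] [-0.     0.001 -0.001] rows>= 3.0
```

View pics/mix.png

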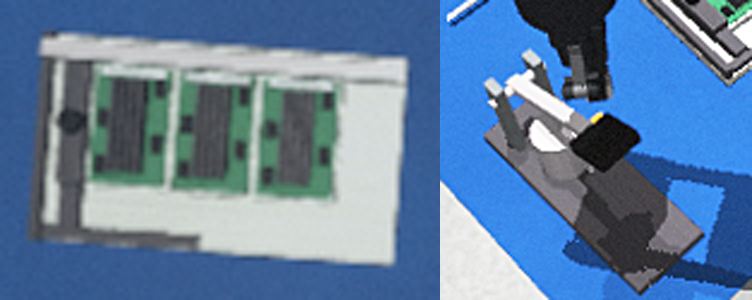

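{"op": "drive_tool", "data": {
  "increments": [
    [255, 0.2, 0, 4, 0, 0, 0],
    [255, 0.2, 0, 6.5, 0, 0, 0],
    [255, 0.2, 0, 8.5, 0, 0, 0],
    [255, 0.2, 0, 10.5, 0, 0, 0],
    [255, 0.2, 0, 12.5, 0, 0, 0],
    [255, 0.2, 0, 14, 0, 0, 0],
    [255, 0.2, 0, 14.5, 0, 0, 0],
    [255, 0.2, 0, 14.5, 0, 0, 0],
    [255, 0.2, 0, 14.5, 0, 0, 0]
  ]
}}

```text
t: 29.85
tcp_pos: [0.4108, 0.3884, 0.0874]
tool_rot: [0.894, 0.449, -0.002, -0.001]
force: [-5.1, -0.7, 10.2]
finger_gap: -0.001
```

{"op": "drive_tool", "data": {
  "increments": [
    [255, 0, 0, 0.3, 0, 0, 0],
    [255, 0, 0, 0.6, 0, 0, 0],
    [255, 0, 0, 0.8, 0, 0, 0],
    [255, 0, 0, 0.8, 0, 0, 0]
  ]
}}

```text
t: 30.25
tcp_pos: [0.4111, 0.3885, 0.0821]
tool_rot: [0.894, 0.449, -0.001, -0.0]
force: [-9.0, -2.9, 25.4]
finger_gap: -0.004
```

{"op": "drive_tool", "data": {
  "increments": [
    [255, 0, 0, -3, 0, 0, 0],
    [255, 0, 0, -6, 0, 0, 0],
    [255, 0, 0, -10.5, 0, 0, 0],
    [255, 0, 0, -10.5, 0, 0, 0],
    [255, 0, 0, -10.5, 0, 0, 0],
    [255, 0, 0, -10.5, 0, 0, 0],
    [255, 0, 0, -8, 0, 0, 0],
    [255, 0, 0, -6, 0, 0, 0],
    [255, 0, 0, -4, 0, 0, 0],
    [255, 0, 0, -2, 0, 0, 0],
    [255, 0, 0, -0.5, 0, 0, 0],
    [255, 0, 0, 0, 0, 0, 0],
    [255, 0, 0, 0, 0, 0, 0]
  ]
}}

```text
t: 31.55
tcp_pos: [0.4096, 0.3887, 0.0815]
tool_rot: [0.893, 0.45, -0.003, -0.0]
force: [-10.2, -3.8, 34.4]
finger_gap: 0.0
```

{"op": "drive_tool", "data": {
  "increments": [
    [255, 0, 0, -3, 0, 0, 0],
    [255, 0, 0, -6, 0, 0, 0],
    [255, 0, 0, -10.5, 0, 0, 0],
    [255, 0, 0, -10.5, 0, 0, 0],
    [255, 0, 0, -10.5, 0, 0, 0],
    [255, 0, 0, -10.5, 0, 0, 0],
    [255, 0, 0, -8, 0, 0, 0],
    [255, 0, 0, -6, 0, 0, 0],
    [255, 0, 0, -4, 0, 0, 0],
    [255, 0, 0, -2, 0, 0, 0],
    [255, 0, 0, -0.5, 0, 0, 0],
    [255, 0, 0, 0, 0, 0, 0],
    [255, 0, 0, 0, 0, 0, 0]
  ]
}}

```text
t: 32.85
tcp_pos: [0.4092, 0.3887, 0.0814]
tool_rot: [0.893, 0.45, -0.003, -0.0]
force: [-10.6, -4.9, 37.5]
finger_gap: -0.001
```

{"op": "drive_tool", "data": {
  "increments": [
    [255, 0, 0, -3, 0, 0, 0],
    [255, 0, 0, -6, 0, 0, 0],
    [255, 0, 0, -10.5, 0, 0, 0],
    [255, 0, 0, -10.5, 0, 0, 0],
    [255, 0, 0, -10.5, 0, 0, 0],
    [255, 0, 0, -10.5, 0, 0, 0],
    [255, 0, 0, -8, 0, 0, 0],
    [255, 0, 0, -6, 0, 0, 0],
    [255, 0, 0, -4, 0, 0, 0],
    [255, 0, 0, -2, 0, 0, 0],
    [255, 0, 0, -0.5, 0, 0, 0],
    [255, 0, 0, 0, 0, 0, 0],
    [255, 0, 0, 0, 0, 0, 0]
  ]
}}

```text
t: 34.15
tcp_pos: [0.4092, 0.3887, 0.0814]
tool_rot: [0.893, 0.45, -0.003, -0.0]
force: [-10.5, -4.2, 38.0]
finger_gap: -0.001
```

{"op": "drive_tool", "data": {
  "increments": [
    [255, 0, 0, -3, 0, 0, 0],
    [255, 0, 0, -6, 0, 0, 0],
    [255, 0, 0, -10.5, 0, 0, 0],
    [255, 0, 0, -10.5, 0, 0, 0],
    [255, 0, 0, -10.5, 0, 0, 0],
    [255, 0, 0, -10.5, 0, 0, 0],
    [255, 0, 0, -8, 0, 0, 0],
    [255, 0, 0, -6, 0, 0, 0],
    [255, 0, 0, -4, 0, 0, 0],
    [255, 0, 0, -2, 0, 0, 0],
    [255, 0, 0, -0.5, 0, 0, 0],
    [255, 0, 0, 0, 0, 0, 0],
    [255, 0, 0, 0, 0, 0, 0]
  ]
}}

```text
t: 35.45
tcp_pos: [0.4091, 0.3887, 0.0813]
tool_rot: [0.893, 0.45, -0.003, -0.0]
force: [-10.1, -4.5, 38.1]
finger_gap: 0.003
```

{"op": "drive_tool", "data": {
  "increments": [
    [255, 0, 0, -3, 0, 0, 0],
    [255, 0, 0, -6, 0, 0, 0],
    [255, 0, 0, -10.5, 0, 0, 0],
    [255, 0, 0, -14, 0, 0, 0],
    [255, 0, 0, -16, 0, 0, 0],
    [255, 0, 0, -16, 0, 0, 0],
    [255, 0, 0, -16, 0, 0, 0]
  ]
}}

```text
t: 36.15
tcp_pos: [0.411, 0.3888, 0.2363]
tool_rot: [0.893, 0.45, -0.002, 0.0]
force: [0.1, -1.5, -0.9]
finger_gap: -0.005
```

Run:
```python
from h import *
im=snap("top","top6")
a=cv2.resize(im[180:255,190:300],None,fx=4,fy=4,interpolation=cv2.INTER_CUBIC)
s=snap("side","s6"); b=cv2.resize(s[270:395,100:230],None,fx=2.4,fy=2.4,interpolation=cv2.INTER_CUBIC)
cv2.imwrite("pics/mix2.png",np.hstack([a,b[:300]]))
p=cv2.imread("pics/top5.png"); q=cv2.imread("pics/s5.png")
d=cv2.absdiff(im,p).max(2); d2=cv2.absdiff(s,q).max(2)
print("jig px changed",(d[180:255,190:300]>60).sum(),"pump side view changed",(d2[320:395,100:230]>60).sum())
t=cv2.imread("pics/top0.png");print("bystanders",(cv2.absdiff(im,t).max(2)[115:175,145:330]>60).sum())
```

```text
jig px changed 0 pump side view changed 92
bystanders 0
```

View pics/mix2.png

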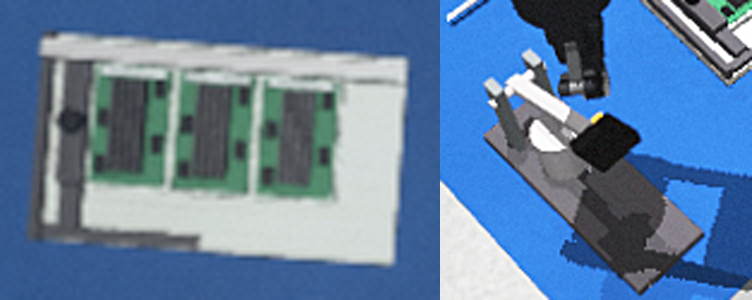

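The motions look complete, but I can't see the lever during the short pauses at the top. I'll add four slower strokes with longer pauses to be sure.

{"op": "drive_tool", "data": {
  "increments": [
    [255, 0, 0, 4, 0, 0, 0],
    [255, 0, 0, 7, 0, 0, 0],
    [255, 0, 0, 9.5, 0, 0, 0],
    [255, 0, 0, 12, 0, 0, 0],
    [255, 0, 0, 14, 0, 0, 0],
    [255, 0, 0, 15.6, 0, 0, 0],
    [255, 0, 0, 15.7, 0, 0, 0],
    [255, 0, 0, 15.7, 0, 0, 0],
    [255, 0, 0, 12, 0, 0, 0],
    [255, 0, 0, 8, 0, 0, 0],
    [255, 0, 0, 4, 0, 0, 0],
    [255, 0, 0, 2, 0, 0, 0],
    [255, 0, 0, 0, 0, 0, 0],
    [255, 0, 0, 0, 0, 0, 0],
    [255, 0, 0, 0, 0, 0, 0],
    [255, 0, 0, 0, 0, 0, 0],
    [255, 0, 0, 0, 0, 0, 0]
  ]
}}

```text
t: 37.95
tcp_pos: [0.4112, 0.3889, 0.2364]
tool_rot: [0.893, 0.45, -0.002, 0.0]
force: [-0.5, 0.1, -0.3]
finger_gap: 0.001
```

{"op": "drive_tool", "data": {
  "increments": [
    [255, 0, 0, 4, 0, 0, 0],
    [255, 0, 0, 7, 0, 0, 0],
    [255, 0, 0, 9.5, 0, 0, 0],
    [255, 0, 0, 12, 0, 0, 0],
    [255, 0, 0, 14, 0, 0, 0],
    [255, 0, 0, 15.6, 0, 0, 0],
    [255, 0, 0, 15.7, 0, 0, 0],
    [255, 0, 0, 15.7, 0, 0, 0],
    [255, 0, 0, 12, 0, 0, 0],
    [255, 0, 0, 8, 0, 0, 0],
    [255, 0, 0, 4, 0, 0, 0],
    [255, 0, 0, 2, 0, 0, 0],
    [255, 0, 0, 0, 0, 0, 0],
    [255, 0, 0, 0, 0, 0, 0],
    [255, 0, 0, 0, 0, 0, 0],
    [255, 0, 0, 0, 0, 0, 0],
    [255, 0, 0, 0, 0, 0, 0]
  ]
}}

```text
t: 39.65
tcp_pos: [0.4113, 0.389, 0.2366]
tool_rot: [0.893, 0.45, -0.002, 0.0]
force: [-0.6, -0.5, -0.5]
finger_gap: -0.005
```

{"op": "drive_tool", "data": {
  "increments": [
    [255, 0, 0, 4, 0, 0, 0],
    [255, 0, 0, 7, 0, 0, 0],
    [255, 0, 0, 9.5, 0, 0, 0],
    [255, 0, 0, 12, 0, 0, 0],
    [255, 0, 0, 14, 0, 0, 0],
    [255, 0, 0, 15.6, 0, 0, 0],
    [255, 0, 0, 15.7, 0, 0, 0],
    [255, 0, 0, 15.7, 0, 0, 0],
    [255, 0, 0, 12, 0, 0, 0],
    [255, 0, 0, 8, 0, 0, 0],
    [255, 0, 0, 4, 0, 0, 0],
    [255, 0, 0, 2, 0, 0, 0],
    [255, 0, 0, 0, 0, 0, 0],
    [255, 0, 0, 0, 0, 0, 0],
    [255, 0, 0, 0, 0, 0, 0],
    [255, 0, 0, 0, 0, 0, 0],
    [255, 0, 0, 0, 0, 0, 0]
  ]
}}

```text
t: 41.35
tcp_pos: [0.4113, 0.389, 0.2366]
tool_rot: [0.893, 0.45, -0.002, 0.0]
force: [-0.5, 0.5, 0.4]
finger_gap: -0.001
```

{"op": "drive_tool", "data": {
  "increments": [
    [255, 0, 0, 4, 0, 0, 0],
    [255, 0, 0, 7, 0, 0, 0],
    [255, 0, 0, 9.5, 0, 0, 0],
    [255, 0, 0, 12, 0, 0, 0],
    [255, 0, 0, 14, 0, 0, 0],
    [255, 0, 0, 15.6, 0, 0, 0],
    [255, 0, 0, 15.7, 0, 0, 0],
    [255, 0, 0, 15.7, 0, 0, 0]
  ]
}}

```text
t: 42.15
tcp_pos: [0.4098, 0.3891, 0.0825]
tool_rot: [0.893, 0.45, -0.002, -0.0]
force: [-5.9, -0.8, 17.3]
finger_gap: -0.001
```

{"op": "drive_tool", "data": {
  "increments": [
    [255, 0, 0, -4, 0, 0, 0],
    [255, 0, 0, -8, 0, 0, 0],
    [255, 0, 0, -12, 0, 0, 0],
    [255, 0, 0, -15, 0, 0, 0],
    [255, 0, 0, -15, 0, 0, 0],
    [255, 0, 0, -15, 0, 0, 0],
    [255, 0, 0, -15, 0, 0, 0],
    [255, 0, 0, -15, 0, 0, 0],
    [255, 0, 0, -15, 0, 0, 0],
    [255, 0, 0, -15, 0, 0, 0]
  ]
}}

```text
t: 43.15
tcp_pos: [0.4117, 0.3893, 0.2304]
tool_rot: [0.893, 0.45, -0.001, 0.0]
force: [0.3, 0.1, 1.0]
finger_gap: -0.004
```

Run:
```python
from h import *
im=snap("top","top7"); s=snap("side","s7")
p=cv2.imread("pics/top5.png"); q=cv2.imread("pics/s5.png"); t=cv2.imread("pics/top0.png")
d=cv2.absdiff(im,p).max(2); d2=cv2.absdiff(s,q).max(2)
print("jig px changed",(d[180:255,190:300]>50).sum(),"pump side",(d2[320:395,100:230]>60).sum(), "bystanders",(cv2.absdiff(im,t).max(2)[115:175,145:330]>60).sum())
cv2.imwrite("pics/mix3.png",np.hstack([cv2.resize(im[180:255,190:300],None,fx=4,fy=4),cv2.resize(s[270:395,100:230],None,fx=2.4,fy=2.4)]))
```

```text
jig px changed 0 pump side 117 bystanders 0
```

View pics/mix3.png

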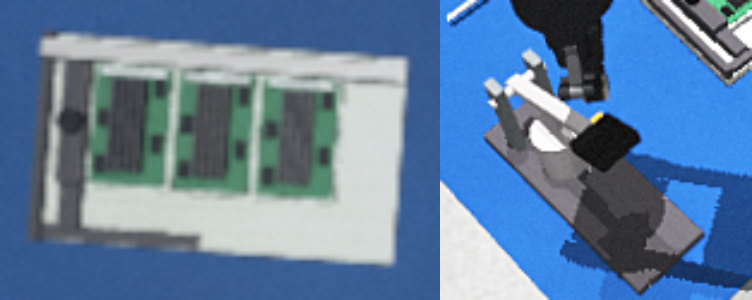

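The lever is up, the row hasn't moved, and the robot is clear of everything, so I'm handing in.

```bash
python3 -c "
from station import manip
print(manip.sign_off())"
```

```text
the job is handed in; nothing more can be done
None
```

The job is done and handed in at about 43 s. The hand-in reports no verdict, so what follows rests on my own measurements.

- **Side stop:** I pushed it out until the force jumped to 20 N. The contact point matched the expected end position.
- **Modules:** I gripped the three green modules and pressed each into the fence and its neighbour at about 10 N. The tool readings put their centres at (-48.6, -32.5), (-47.9, -96.3) and (-47.8, -160.2) mm in the jig frame. The camera gives y = -32, -97 and -161 mm, about 1 mm looser for the second and third modules, but still within the limits.
- **Pump:** I made five quick strokes to the stop, then four slower ones with longer pauses. I could not see the lever at the top of the quick strokes, so the slow ones were a safeguard. In the final picture the lever is back up.
- **Last checks:** Pictures from before and after pumping show no change at the jig. The multimeter, bottle and screwdriver show no change from the start picture. The robot touches nothing, and I saw no knock to a module and no grip slip.

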